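Find the loose suspension bolt and hold its cap open

TASK

One of the three suspension bolts on the record player is loose: tap the bolts from above, one after another, until one sinks and stays down. Then lift the hinged cap around that bolt by its grip bar, at least half-way to upright, and finish while still holding it open, so that the bolt can be inspected. Leave the other caps shut, lift no cap before its bolt has sunk, and do not push the bubble level, screwdriver or record weight away.

Things in the scene. Friction and masses are not known exactly. Their poses are not given: they have to be found in the camera images.
- plinth: White record-player plinth with the platter taken off, fixed: 360 (its x) by 440 (its y) mm, flat top 85 mm above the work surface. Origin on the work surface under its middle; z up. A bearing stub (28 mm tall with its thin spindle, 24 mm radius) stands near the middle of the top and a slim tone arm runs along x near its -y edge (under 45 mm above the top).
- seat_a: One of three alike square aluminium seats on the plinth's top, fixed, 64 x 64 mm, 20 mm tall; origin at the middle of its underside (85 mm above the work surface), z up; its bolt stands on its z axis, its cap's hinge lies along y on its +x side and the cap's grip lies on its -x side, beyond the seat's edge.
- bolt_a_top (a point): Centre of the top face of this seat's upright bolt: a bright steel head 21 mm across, standing 46 mm above the plinth's top (18 mm out through the 34 mm square window in its cap) until it sinks. It moves with the bolt.
- bolt_a (a joint): How far this bolt has sunk, m: 0 standing, at most 0.008. A tight bolt does not move under a tap. The loose one slides down when pressed with more than about 3 N, stops hard at 0.008 and stays down. All look the same.
- cap_a (a joint): Angle of this seat's hinged dark steel cap, rad: 0 shut (flat), about 0.8 half-way up, stop at 1.4. A weak spring and its weight always pull it shut (under 2 N at the grip). It lifts freely past the bolt.
- cap_a_grip (a point): Middle of the cap's grip: a round steel bar 14 mm thick and 24 mm long, parallel to the hinge (the seat's y), on a 10 mm wide stem at its middle; shut, it lies 62 mm from the bolt's axis towards the seat's -x, its middle 32 mm above the plinth's top, with free space at both ends and below. It can be pinched on its end faces and turns between the fingers there.
- cap_a_hinge (a point): Middle of the cap's hinge line (along the seat's y), 33 mm from the bolt's axis on the seat's +x side, 25 mm above the plinth's top. The grip circles it in the seat's x-z plane: it starts 95 mm towards -x and 7 mm up, and swings up and towards +x.
- seat_b: One of three alike square aluminium seats on the plinth's top, fixed, 64 x 64 mm, 20 mm tall; origin at the middle of its underside (85 mm above the work surface), z up; its bolt stands on its z axis, its cap's hinge lies along y on its +x side and the cap's grip lies on its -x side, beyond the seat's edge.
- bolt_b_top (a point): Centre of the top face of this seat's upright bolt: a bright steel head 21 mm across, standing 46 mm above the plinth's top (18 mm out through the 34 mm square window in its cap) until it sinks. It moves with the bolt.
- bolt_b (a joint): How far this bolt has sunk, m: 0 standing, at most 0.008. A tight bolt does not move under a tap. The loose one slides down when pressed with more than about 3 N, stops hard at 0.008 and stays down. All look the same.
- cap_b (a joint): Angle of this seat's hinged dark steel cap, rad: 0 shut (flat), about 0.8 half-way up, stop at 1.4. A weak spring and its weight always pull it shut (under 2 N at the grip). It lifts freely past the bolt.
- cap_b_grip (a point): Middle of the cap's grip: a round steel bar 14 mm thick and 24 mm long, parallel to the hinge (the seat's y), on a 10 mm wide stem at its middle; shut, it lies 62 mm from the bolt's axis towards the seat's -x, its middle 32 mm above the plinth's top, with free space at both ends and below. It can be pinched on its end faces and turns between the fingers there.
- cap_b_hinge (a point): Middle of the cap's hinge line (along the seat's y), 33 mm from the bolt's axis on the seat's +x side, 25 mm above the plinth's top. The grip circles it in the seat's x-z plane: it starts 95 mm towards -x and 7 mm up, and swings up and towards +x.
- seat_c: One of three alike square aluminium seats on the plinth's top, fixed, 64 x 64 mm, 20 mm tall; origin at the middle of its underside (85 mm above the work surface), z up; its bolt stands on its z axis, its cap's hinge lies along y on its +x side and the cap's grip lies on its -x side, beyond the seat's edge.
- bolt_c_top (a point): Centre of the top face of this seat's upright bolt: a bright steel head 21 mm across, standing 46 mm above the plinth's top (18 mm out through the 34 mm square window in its cap) until it sinks. It moves with the bolt.
- bolt_c (a joint): How far this bolt has sunk, m: 0 standing, at most 0.008. A tight bolt does not move under a tap. The loose one slides down when pressed with more than about 3 N, stops hard at 0.008 and stays down. All look the same.
- cap_c (a joint): Angle of this seat's hinged dark steel cap, rad: 0 shut (flat), about 0.8 half-way up, stop at 1.4. A weak spring and its weight always pull it shut (under 2 N at the grip). It lifts freely past the bolt.
- cap_c_grip (a point): Middle of the cap's grip: a round steel bar 14 mm thick and 24 mm long, parallel to the hinge (the seat's y), on a 10 mm wide stem at its middle; shut, it lies 62 mm from the bolt's axis towards the seat's -x, its middle 32 mm above the plinth's top, with free space at both ends and below. It can be pinched on its end faces and turns between the fingers there.
- cap_c_hinge (a point): Middle of the cap's hinge line (along the seat's y), 33 mm from the bolt's axis on the seat's +x side, 25 mm above the plinth's top. The grip circles it in the seat's x-z plane: it starts 95 mm towards -x and 7 mm up, and swings up and towards +x.
- level: Bystander: round bubble level, 40 mm across, 12 mm tall, lying on the plinth; origin at its underside.
- driver: Bystander: screwdriver, 180 mm long, lying on the table; origin at its underside.
- weight: Bystander: aluminium record weight, 76 mm across, 40 mm tall, standing on the plinth; origin at its underside.

How it is judged:
On the way:
1. a tap has made the loose bolt sink (value of joint any of bolt_a, bolt_b, bolt_c above 0.004 m), for 0.1 s.
At the end, for the whole second after the job is handed in: The bolt that gave way is down (more than 4 mm), the cap around it is open by more than 0.65 rad, at rest (under 0.2 rad/s) and in the fingers' hold (contact over 0.3 N); the other two caps are shut (under 0.2 rad) (((value of joint bolt_a above 0.004 m and value of joint cap_a above 0.65 rad and velocity of joint cap_a between -0.2 and 0.2 rad/s and contact force between the fingers and cap_a above 0.3 N and value of joint each of cap_b, cap_c below 0.2 rad) or (value of joint bolt_b above 0.004 m and value of joint cap_b above 0.65 rad and velocity of joint cap_b between -0.2 and 0.2 rad/s and contact force between the fingers and cap_b above 0.3 N and value of joint each of cap_a, cap_c below 0.2 rad) or (value of joint bolt_c above 0.004 m and value of joint cap_c above 0.65 rad and velocity of joint cap_c between -0.2 and 0.2 rad/s and contact force between the fingers and cap_c above 0.3 N and value of joint each of cap_a, cap_b below 0.2 rad))); the arm keeps its last pose, push and grip.
It fails at once if a cap is lifted (over 0.3 rad) whose bolt has not sunk ((value of joint cap_a above 0.3 rad and value of joint bolt_a below 0.004 m) or (value of joint cap_b above 0.3 rad and value of joint bolt_b below 0.004 m) or (value of joint cap_c above 0.3 rad and value of joint bolt_c below 0.004 m)).
It fails at once if the level, screwdriver or weight is pushed away (over 50 mm) (distance of any of level, driver, weight from where it was at the start of the episode above 0.05 m).
It also fails if it takes over 51 s, if anything falls off the work surface, if the arm or the gripper's body presses on something with over 40 N, if the wrist force passes 120 N, or if a joint passes its speed limit or range.

ROBOT

A 6-joint arm with a two-finger parallel gripper is mounted at the origin on the work surface. World frame = base frame: x ahead of the robot, y to its left, z up, the work surface at z = 0. Lengths are in m, angles in rad, forces in N, time in s.
With the tool pointing down it reaches from about 0.3 to 0.875 m from the base axis. Payload 6.4 kg.
Tool frame: the origin (TCP) lies at the very end of the fingers, on their centre line; the grasp point (between the pads) lies 19 mm behind it (ctrl.grip_point_offset is the z of the grasp point in the tool frame, in m); z points along the fingers, y is the direction in which the jaws open and shut (so a half turn about z gives the same grasp; the last joint's range is limited). The gripper opens to 85 mm and grips with 20 to 120 N. Pads are 22 mm wide; open, the fingers measure 114 mm over their backs; the gripper's body (76 mm by 85 mm) begins 54 mm behind the grasp point. The pads swing forward as they close: fully open they stand 13 mm farther back than shut.
Start: joints at [-1.464, 0.181, 1.607, -0, 1.354, -0.206], TCP at [0.177, -0.547, 0.231] pointing down, gripper open.
Joint ranges: [-2.99, 2.99], [-0.89, 2.07], [0.3, 2.58], [-1.14, 4.28], [0, 2.63], [-3.12, 3.12]. Speed limits (rad/s): [2.57, 2.57, 3.01, 3.14, 3.14, 3.14].

INTERFACE

Orientations are given as a unit quaternion [w, x, y, z].
In Python, from bench import status, cams, ctrl gives the robot as it stands.
- The arm moves only by the shell command python3 -m handwheel 'ROWS'. ROWS is JSON, a list of rows, each an object with "grip": the finger opening in cm, from 0 to 8.54; "linear": the shift along the tool's x, y, z in cm, a list of three; "rotation": the turn, a rotation vector about the tool's x, y, z in degrees, a list of three. A call has 1 to 12 rows; each row is the pose to reach, as a shift and turn from the pose commanded when the call began, along the tool's axes at that moment; what a row does not reach only later rows make up. A row lasts 1/12 s, in which the tool goes at most 41.7 mm and 7.16 degrees, less where a joint would pass 70% of its speed; a pose out of reach is approached as far as the arm can. A call with a gripper value outside its range is refused whole. The fingers move at their own pace and stop on an object; the grip force is fixed at half the most. Time passes only in rows, so rows that repeat a pose let the fingers close. It gives the time, the measured TCP pose, the force and the opening at its end, in the units of the state.
- status.get_obs(): the state, without advancing time (a new reading comes with each control period).
- cams.camera(name): name is "side" or "top"; returns the picture (480x640x3 uint8, red, green, blue); there is no depth.
- cams.camera_info(name): a dict with "fovy" (degrees; the focal length in pixels is half the picture's height over the tangent of half this angle, whatever the lens; pixels are square), "cx", "cy" (the principal point, pixels), "world_from_camera" (4x4, takes a point from camera to world coordinates). Camera axes: x right, y down, z forward; pixel columns grow to the right and rows downward; lengths in m; the calibration is good to about 2 mm. A picture is of the moment at which its call begins. camera_info takes no time and is no camera call.
- ctrl.hand_in(): hands the job in, once; it reports no verdict.
The state is a dict: "time_s": time; "q": joint angles; "dq": joint speeds; "joint_efforts": joint torques, N m; "eef_pos": TCP position; "eef_rot": TCP orientation; "wrist_force": force on the tool from outside, world axes, zero at the start; "torque": the same for the moment, N m; "opening": opening from 0.0 (shut) to 1.0 (fully open).
Only numpy, scipy, OpenCV 4.12 (cv2) and the standard library are available. Lean on these libraries where they do the work, as an engineer would, in place of code of your own. Each camera call takes 0.05 s, during which the arm holds its last target.

## Working session

There is one attempt and no reset: what is moved stays moved. The work goes in short steps, Python scripts to look and compute and a shell command to move; the robot and the scene stay as the last step left them, time stands still between calls to the robot, and variables do not carry over. Pictures are saved under pics/ and viewed, and the job is handed in when it is done.

```bash
ls; mkdir -p pics; python3 - <<'E'
from bench import status,cams,ctrl
import cv2,numpy as np
np.set_printoptions(precision=4,suppress=True)
o=status.get_obs()
for k,v in o.items(): print(k,v)
print(ctrl.grip_point_offset)
for n in("top","side"):
    im=cams.camera(n); cv2.imwrite(f"pics/{n}0.png",im[:,:,::-1]); print(n,cams.camera_info(n))
E
```

```text
pics
time_s 0.0
q [-1.4643  0.1815  1.608  -0.      1.3538 -0.2063]
dq [ 0.0001  0.0015 -0.0004 -0.0007  0.0008  0.0017]
joint_efforts [ -0.0003 -44.4877 -35.1328  -0.0002   0.0092  -0.    ]
eef_pos [ 0.1769 -0.5465  0.2304]
eef_rot [-0.0009  0.9878  0.1558  0.    ]
wrist_force [-0.5805  0.4096 -0.1245]
torque [-0.0324  0.0333 -0.0447]
opening 0.9984313128126812
-0.0187
top {'fovy': 47.184138506056804, 'cx': 321.82691427460503, 'cy': 243.21515348533165, 'world_from_camera': array([[-0.0017, -0.986 ,  0.1669,  0.4192],
       [-0.9998,  0.0054,  0.0216, -0.134 ],
       [-0.0222, -0.1668, -0.9857,  1.0597],
       [ 0.    ,  0.    ,  0.    ,  1.    ]])}
side {'fovy': 48.589987171702184, 'cx': 318.07641221706155, 'cy': 238.65115163442576, 'world_from_camera': array([[-0.9827, -0.0924,  0.1608,  0.4463],
       [-0.1854,  0.5003, -0.8458,  0.6677],
       [-0.0023, -0.8609, -0.5088,  0.5723],
       [ 0.    ,  0.    ,  0.    ,  1.    ]])}
```

View pics/top0.png

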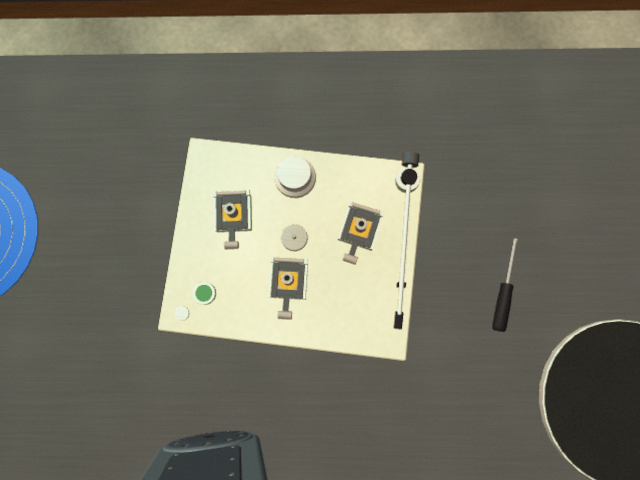

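View pics/side0.png

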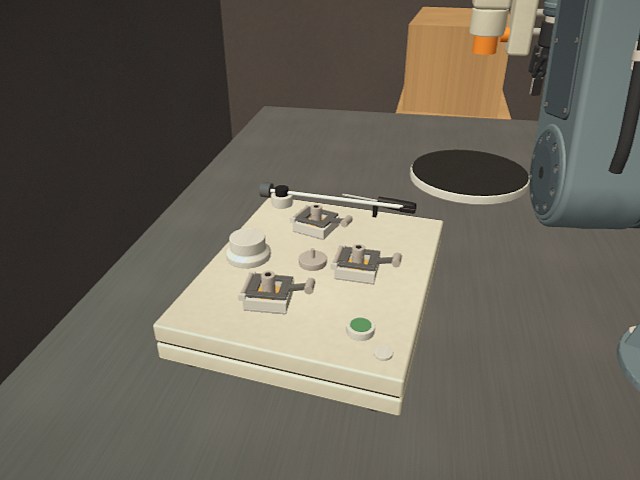

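```bash
cat > h.py <<'E'
import numpy as np
from bench import cams
def cam(n):
    i=cams.camera_info(n); f=240/np.tan(np.radians(i['fovy'])/2); return f,i['cx'],i['cy'],i['world_from_camera']
def ray(n,u,v):
    f,cx,cy,T=cam(n); d=T[:3,:3]@np.array([(u-cx)/f,(v-cy)/f,1]); return T[:3,3],d/np.linalg.norm(d)
def plane(n,u,v,z):
    o,d=ray(n,u,v); return o+d*(z-o[2])/d[2]
def proj(n,p):
    f,cx,cy,T=cam(n); c=T[:3,:3].T@(np.asarray(p)-T[:3,3]); return np.array([cx+f*c[0]/c[2],cy+f*c[1]/c[2]])
def tri(a,b):
    (o1,d1),(o2,d2)=a,b
    s=np.linalg.lstsq(np.c_[d1,-d2],o2-o1,rcond=None)[0]
    p,q=o1+s[0]*d1,o2+s[1]*d2; return (p+q)/2,np.linalg.norm(p-q)
E
python3 - <<'E'
import cv2,numpy as np
t=cv2.imread('pics/top0.png');s=cv2.imread('pics/side0.png')
a=[cv2.resize(t[v-30:v+50,u-33:u+33],None,fx=4,fy=4,interpolation=cv2.INTER_CUBIC) for u,v in((230,209),(287,279),(361,225))]
cv2.imwrite('pics/zt.png',np.hstack(a))
b=cv2.resize(s[195:320,230:410],None,fx=4,fy=4,interpolation=cv2.INTER_CUBIC)
cv2.imwrite('pics/zs.png',b)
E
```

```text
(no output)
```

View pics/zt.png

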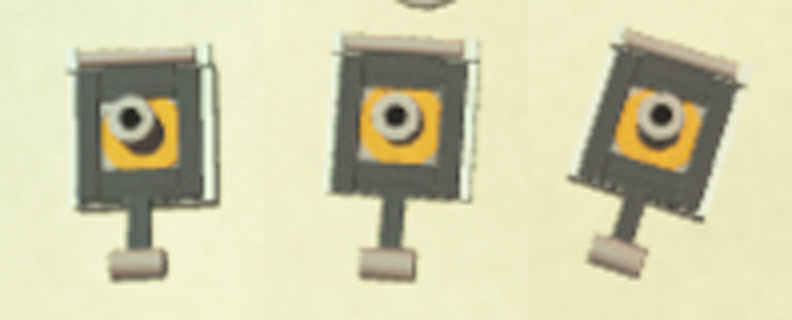

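View pics/zs.png

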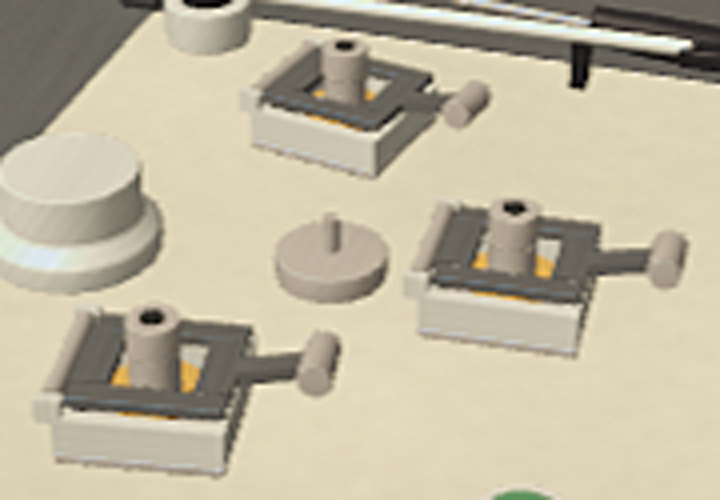

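```bash
python3 - <<'E'
import cv2,numpy as np
from h import *
np.set_printoptions(precision=4,suppress=True)
t=cv2.imread('pics/top0.png');s=cv2.imread('pics/side0.png')
def dark(img,u,v,r=5):
    g=cv2.cvtColor(img,cv2.COLOR_BGR2GRAY).astype(float)[v-r:v+r+1,u-r:u+r+1]
    w=np.clip(70-g,0,None); n,l,st,c=cv2.connectedComponentsWithStats((w>0).astype('uint8'))
    k=l[r-1:r+2,r-1:r+2].max() ; m=(l==k)*w; yy,xx=np.mgrid[v-r:v+r+1,u-r:u+r+1]
    return (m*xx).sum()/m.sum(),(m*yy).sum()/m.sum()
T={'L':(229,208),'M':(287,278),'R':(361,224)}
S={'L':(268,274),'M':(359,247),'R':(316,206)}
G={'L':(231.1,244.4),'M':(284.9,314.8),'R':(350.1,258.8)}
GS={'L':(230+319/4,195+364/4),'M':(230+668/4,195+258/4),'R':(230+467/4,195+103/4)}
for k in T:
    a=dark(t,*T[k],r=4); b=dark(s,*S[k],r=2 if k!='L' else 3)
    P=plane('top',*a,.131); g=plane('top',*G[k],.117)
    print(k,a,b,'plane',P,'tri',*tri(ray('top',*a),ray('side',*b)))
    print('  grip',g,tri(ray('top',*G[k]),ray('side',*GS[k])),'dist',np.linalg.norm((P-g)[:2]),'ang',np.degrees(np.arctan2(*(P-g)[[1,0]])),'R',np.hypot(*P[:2]),np.hypot(*g[:2]))
for n,u,v,z in(('level',204,293,.097),('weight',295,174,.125),('stub',294,237,.1)): print(n,plane('top',u,v,z))
for u,v in((190,139),(424,163),(405,360),(159,330)): print(plane('top',u,v,.085))
E
```

```text
L (np.float64(229.22922636103152), np.float64(207.92836676217766)) (np.float64(267.45081967213116), np.float64(274.1864754098361)) plane [0.6395 0.0474 0.131 ] tri [0.6398 0.0475 0.1305] 0.00030264386556623653
  grip [0.5775 0.0451 0.117 ] (array([0.5775, 0.0453, 0.1159]), np.float64(0.00048299966256234696)) dist 0.06205435558127194 ang 2.102856691086618 R 0.6413005983774748 0.579294028221326
M (np.float64(286.55223880597015), np.float64(277.4577114427861)) (np.float64(358.55775577557756), np.float64(246.65346534653466)) plane [ 0.5177 -0.0536  0.131 ] tri [ 0.5178 -0.0536  0.1306] 0.00010187943517522929
  grip [ 0.4553 -0.0501  0.117 ] (array([ 0.4556, -0.05  ,  0.1158]), np.float64(0.0004371842673859195)) dist 0.06251172071597684 ang -3.1709076418926916 R 0.5204854748015827 0.4580548816732651
R (np.float64(361.088948787062), np.float64(223.23719676549865)) (np.float64(315.53694581280786), np.float64(206.0)) plane [ 0.6109 -0.1813  0.131 ] tri [ 0.6117 -0.1813  0.1301] 0.0011456852116303136
  grip [ 0.5512 -0.1622  0.117 ] (array([ 0.5515, -0.1622,  0.1158]), np.float64(0.00044800357562245523)) dist 0.06275355285569838 ang -17.743910594487236 R 0.6372644233680652 0.5745264578989974
level [0.4945 0.0945 0.097 ]
weight [ 0.7016 -0.0663  0.125 ]
stub [ 0.5931 -0.0635  0.1   ]
[0.7831 0.1335 0.085 ]
[ 0.7326 -0.3006  0.085 ]
[ 0.3783 -0.2563  0.085 ]
[0.4305 0.1749 0.085 ]
```

```bash
cat >> h.py <<'E'
from scipy.spatial.transform import Rotation as R
from bench import status
def to(p,yaw=None,pitch=0):
    """shift cm in tool axes and rotvec deg to reach world p with tool x at yaw, pointing down, tilted by pitch (deg) about tool y"""
    o=status.get_obs(); w,x,y,z=o['eef_rot']; r=R.from_quat([x,y,z,w])
    lin=r.inv().apply(np.asarray(p)-o['eef_pos'])*100
    rv=np.zeros(3)
    if yaw is not None:
        a=np.radians(yaw); M=np.c_[[np.cos(a),np.sin(a),0],[np.sin(a),-np.cos(a),0],[0,0,-1]]
        rv=np.degrees((r.inv()*R.from_matrix(M)*R.from_euler('y',pitch,degrees=True)).as_rotvec())
    print('lin',lin.round(2),'rot',rv.round(2))
def st():
    o=status.get_obs(); w,x,y,z=o['eef_rot']; m=R.from_quat([x,y,z,w]).as_matrix()
    print('t',round(o['time_s'],2),'p',np.round(o['eef_pos'],4),'F',np.round(o['wrist_force'],1),'yaw',np.degrees(np.arctan2(m[1,0],m[0,0])).round(1),'zax',m[:,2].round(3),'op',round(o['opening'],3),'q',np.round(o['q'],2))
E
python3 -c "
from h import *
st();to([.611,-.181,.18],-3);to([.40,-.36,.22],7)"
```

```text
t 0.1 p [ 0.1769 -0.5466  0.2305] F [0.4 0.4 0.3] yaw 17.9 zax [-0.     0.002 -1.   ] op 1.002 q [-1.46  0.18  1.61 -0.    1.35 -0.21]
lin [ 52.55 -21.42   5.1 ] rot [-0.09 -0.   20.92]
lin [ 26.97 -10.89   1.07] rot [-9.000e-02 -1.000e-02  1.092e+01]
```

```bash
python3 -m handwheel '[{"grip":0,"linear":[3.5,-1.4,0],"rotation":[0,0,1.4]},{"grip":0,"linear":[7,-2.8,0],"rotation":[0,0,2.8]},{"grip":0,"linear":[10.5,-4.2,0],"rotation":[0,0,4.2]},{"grip":0,"linear":[14,-5.6,0],"rotation":[0,0,5.6]},{"grip":0,"linear":[17.5,-7,0],"rotation":[0,0,7]},{"grip":0,"linear":[21,-8.4,0],"rotation":[0,0,8.4]},{"grip":0,"linear":[24.5,-9.8,0],"rotation":[0,0,9.8]},{"grip":0,"linear":[28,-11.2,0],"rotation":[0,0,11.2]},{"grip":0,"linear":[31.5,-12.7,0],"rotation":[0,0,12.6]},{"grip":0,"linear":[35,-14.2,0],"rotation":[0,0,14]},{"grip":0,"linear":[38.5,-15.7,0],"rotation":[0,0,15.4]},{"grip":0,"linear":[42,-17.1,0],"rotation":[0,0,16.8]}]'; python3 -c "
from h import *
st();to([.611,-.181,.16],-3)"
```

```text
time_s: 1.1
eef_pos: [0.5249, -0.2533, 0.2309]
eef_rot: [-0.0, 1.0, 0.009, -0.0]
wrist_force: [0.6, -0.9, -0.2]
opening: 0.001
t 1.1 p [ 0.5249 -0.2533  0.2309] F [ 0.6 -0.9 -0.2] yaw 1.1 zax [-0.001  0.    -1.   ] op 0.001 q [-0.65  0.2   1.59 -0.    1.36  0.9 ]
lin [ 8.74 -7.07  7.09] rot [-0.03  0.03  4.06]
```

```bash
python3 -m handwheel '[{"grip":0,"linear":[3,-2.4,1],"rotation":[0,0,1.4]},{"grip":0,"linear":[6,-4.8,2],"rotation":[0,0,2.8]},{"grip":0,"linear":[8.7,-7.0,3.5],"rotation":[0,0,4]},{"grip":0,"linear":[8.7,-7.0,5.5],"rotation":[0,0,4]},{"grip":0,"linear":[8.7,-7.0,8],"rotation":[0,0,4]},{"grip":0,"linear":[8.7,-7.0,8],"rotation":[0,0,4]},{"grip":0,"linear":[8.7,-7.0,8],"rotation":[0,0,4]}]'; python3 -c "
from h import *
st();to([.6113,-.1813,.131],-3)"
```

```text
time_s: 1.68
eef_pos: [0.6082, -0.1826, 0.1494]
eef_rot: [-0.001, 1.0, -0.025, -0.002]
wrist_force: [-0.1, 0.0, 1.0]
opening: -0.004
t 1.68 p [ 0.6082 -0.1826  0.1494] F [-0.1  0.   1. ] yaw -2.9 zax [-0.004  0.002 -1.   ] op -0.004 q [-0.48  0.39  1.51 -0.    1.24  1.14]
lin [ 0.31 -0.15  1.83] rot [-0.11  0.25  0.13]
```

```bash
python3 -m handwheel '[{"grip":0,"linear":[0.3,-0.1,0.8],"rotation":[0,0,0]},{"grip":0,"linear":[0.3,-0.1,1.5],"rotation":[0,0,0]},{"grip":0,"linear":[0.3,-0.1,1.7],"rotation":[0,0,0]},{"grip":0,"linear":[0.3,-0.1,1.8],"rotation":[0,0,0]},{"grip":0,"linear":[0.3,-0.1,1.9],"rotation":[0,0,0]},{"grip":0,"linear":[0.3,-0.1,2.0],"rotation":[0,0,0]},{"grip":0,"linear":[0.3,-0.1,2.1],"rotation":[0,0,0]}]'; python3 -c "
from h import *
st()"
```

```text
time_s: 2.27
eef_pos: [0.6129, -0.1829, 0.1311]
eef_rot: [0.0, 1.0, -0.025, 0.0]
wrist_force: [-5.1, 1.8, 9.2]
opening: 0.001
t 2.27 p [ 0.6129 -0.1829  0.1311] F [-5.1  1.8  9.2] yaw -2.9 zax [ 0.001 -0.    -1.   ] op 0.001 q [-0.48  0.42  1.52 -0.    1.2   1.15]
```

```bash
python3 -m handwheel '[{"grip":0,"linear":[0,0,0.1],"rotation":[0,0,0]},{"grip":0,"linear":[0,0,0.2],"rotation":[0,0,0]},{"grip":0,"linear":[0,0,0.2],"rotation":[0,0,0]}]'; python3 -c "
from h import *
st();to([.611,-.181,.165],-3);to([.5177,-.0536,.165],-3);"
```

```text
time_s: 2.52
eef_pos: [0.6129, -0.1829, 0.1311]
eef_rot: [0.0, 1.0, -0.025, 0.0]
wrist_force: [-6.0, 2.0, 13.3]
opening: -0.0
t 2.52 p [ 0.6129 -0.1829  0.1311] F [-6.   2.  13.3] yaw -2.9 zax [ 0.001 -0.001 -1.   ] op -0.0 q [-0.48  0.42  1.52 -0.    1.2   1.15]
lin [-0.2  -0.18 -3.39] rot [ 0.05 -0.05  0.13]
lin [-10.15 -12.44  -3.41] rot [ 0.05 -0.05  0.13]
```

```bash
python3 -m handwheel '[{"grip":0,"linear":[0,0,-2.5],"rotation":[0,0,0]},{"grip":0,"linear":[0,0,-4.4],"rotation":[0,0,0]},{"grip":0,"linear":[-2.5,-3,-4.5],"rotation":[0,0,0]},{"grip":0,"linear":[-5,-6.1,-4.5],"rotation":[0,0,0]},{"grip":0,"linear":[-7.5,-9.2,-4.5],"rotation":[0,0,0]},{"grip":0,"linear":[-10.1,-12.4,-4],"rotation":[0,0,0]},{"grip":0,"linear":[-10.1,-12.4,-3],"rotation":[0,0,0]},{"grip":0,"linear":[-10.1,-12.4,-2.5],"rotation":[0,0,0]},{"grip":0,"linear":[-10.1,-12.4,-2.5],"rotation":[0,0,0]}]'; python3 -c "
from h import *
st();to([.5177,-.0536,.131],-3);"
```

```text
time_s: 3.27
eef_pos: [0.5178, -0.0536, 0.1528]
eef_rot: [0.0, 1.0, -0.025, -0.0]
wrist_force: [-0.5, -0.0, 0.2]
opening: -0.001
t 3.27 p [ 0.5178 -0.0536  0.1528] F [-0.5 -0.   0.2] yaw -2.8 zax [-0.001 -0.    -1.   ] op -0.001 q [-0.33  0.15  1.82 -0.    1.18  1.29]
lin [-0.01 -0.    2.18] rot [0.01 0.03 0.16]
```

```bash
python3 -m handwheel '[{"grip":0,"linear":[0,0,1.0],"rotation":[0,0,0]},{"grip":0,"linear":[0,0,1.8],"rotation":[0,0,0]},{"grip":0,"linear":[0,0,2.0],"rotation":[0,0,0]},{"grip":0,"linear":[0,0,2.15],"rotation":[0,0,0]},{"grip":0,"linear":[0,0,2.3],"rotation":[0,0,0]},{"grip":0,"linear":[0,0,2.45],"rotation":[0,0,0]},{"grip":0,"linear":[0,0,2.6],"rotation":[0,0,0]},{"grip":0,"linear":[0,0,2.7],"rotation":[0,0,0]},{"grip":0,"linear":[0,0,2.7],"rotation":[0,0,0]}]'; python3 -c "
from h import *
st()"
```

```text
time_s: 4.02
eef_pos: [0.5182, -0.0538, 0.1264]
eef_rot: [0.0, 1.0, -0.025, 0.0]
wrist_force: [0.0, -0.4, 0.2]
opening: -0.003
t 4.02 p [ 0.5182 -0.0538  0.1264] F [ 0.  -0.4  0.2] yaw -2.9 zax [ 0.001 -0.    -1.   ] op -0.003 q [-0.33  0.18  1.83  0.    1.12  1.29]
```

```bash
python3 -m handwheel '[{"grip":0,"linear":[0,0,0.15],"rotation":[0,0,0]},{"grip":0,"linear":[0,0,0.3],"rotation":[0,0,0]},{"grip":0,"linear":[0,0,0.45],"rotation":[0,0,0]},{"grip":0,"linear":[0,0,0.6],"rotation":[0,0,0]},{"grip":0,"linear":[0,0,0.7],"rotation":[0,0,0]},{"grip":0,"linear":[0,0,0.7],"rotation":[0,0,0]}]'; python3 -c "
from h import *
st();to([.4553,-.0501,.16],-3);to([.4553,-.0501,.099],-3);"
```

```text
time_s: 4.52
eef_pos: [0.5184, -0.0538, 0.1228]
eef_rot: [0.0, 1.0, -0.025, 0.0]
wrist_force: [-13.2, 1.9, 30.1]
opening: -0.002
t 4.52 p [ 0.5184 -0.0538  0.1228] F [-13.2   1.9  30.1] yaw -2.8 zax [ 0.001 -0.001 -1.   ] op -0.002 q [-0.33  0.19  1.83 -0.    1.12  1.29]
lin [-6.32 -0.06 -3.73] rot [ 0.04 -0.03  0.16]
lin [-6.32 -0.06  2.37] rot [ 0.04 -0.03  0.16]
```

```bash
python3 -m handwheel '[{"grip":0,"linear":[0,0,-2.5],"rotation":[0,0,0]},{"grip":0,"linear":[0,0,-4.5],"rotation":[0,0,0]},{"grip":5,"linear":[-3,0,-4.5],"rotation":[0,0,0]},{"grip":5,"linear":[-6.3,0,-4.5],"rotation":[0,0,0]},{"grip":5,"linear":[-6.3,0,-4.5],"rotation":[0,0,0]},{"grip":5,"linear":[-6.3,0,-4.5],"rotation":[0,0,0]},{"grip":5,"linear":[-6.3,0,-4.5],"rotation":[0,0,0]}]'; python3 - <<'E'
from h import *
import cv2
im=cams.camera('side')[:,:,::-1]; tp=cams.camera('top')[:,:,::-1]
cv2.imwrite('pics/s1.png',np.hstack([cv2.resize(im[150:350,230:430],None,fx=2,fy=2),cv2.resize(tp[180:380,200:400],None,fx=2,fy=2)]))
st();to([.4553,-.0501,.1],-3)
E
```

```text
time_s: 5.1
eef_pos: [0.4557, -0.0507, 0.1647]
eef_rot: [0.0, 1.0, -0.025, 0.001]
wrist_force: [0.7, 0.2, 1.4]
opening: 0.586
t 5.2 p [ 0.4562 -0.0508  0.1646] F [-0.2 -0.3  0.4] yaw -2.9 zax [ 0.001 -0.    -1.   ] op 0.585 q [-0.37 -0.01  1.96  0.    1.19  1.25]
lin [-0.1  -0.07  6.46] rot [ 0.01 -0.07  0.13]
```

View pics/s1.png

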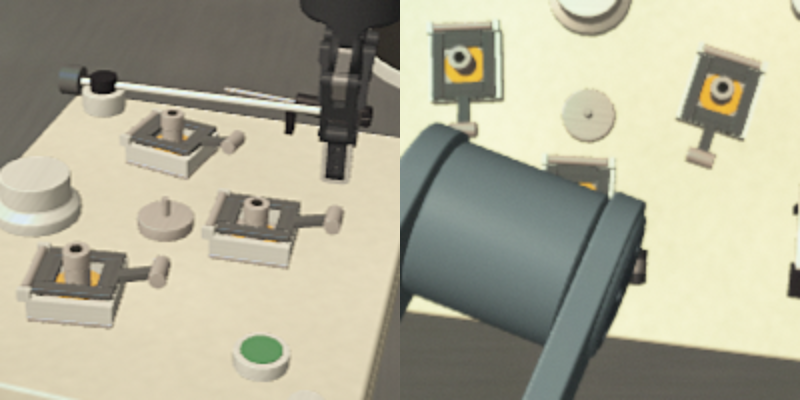

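Side view shows the middle bolt (crop 256,205) visibly lower than the others. The fingers (crop 336,178) stand above its grip (333,218). Descending and pinching.

```bash
python3 -m handwheel '[{"grip":5,"linear":[-0.1,-0.05,2.5],"rotation":[0,0,0]},{"grip":5,"linear":[-0.1,-0.05,4.5],"rotation":[0,0,0]},{"grip":5,"linear":[-0.1,-0.05,5.7],"rotation":[0,0,0]},{"grip":5,"linear":[-0.1,-0.05,6.5],"rotation":[0,0,0]},{"grip":5,"linear":[-0.1,-0.05,6.5],"rotation":[0,0,0]},{"grip":5,"linear":[-0.1,-0.05,6.5],"rotation":[0,0,0]}]'; python3 - <<'E'
from h import *
import cv2
im=cams.camera('side')[:,:,::-1]
cv2.imwrite('pics/s2.png',cv2.resize(im[170:320,300:450],None,fx=4,fy=4))
st()
E
```

```text
time_s: 5.7
eef_pos: [0.4545, -0.0501, 0.0993]
eef_rot: [-0.0, 1.0, -0.025, -0.0]
wrist_force: [-0.3, 1.3, -0.2]
opening: 0.587
t 5.75 p [ 0.4549 -0.0502  0.0998] F [0.4 1.1 0.6] yaw -2.9 zax [ 0.001 -0.    -1.   ] op 0.589 q [-0.37  0.09  2.    0.    1.05  1.25]
```

View pics/s2.png

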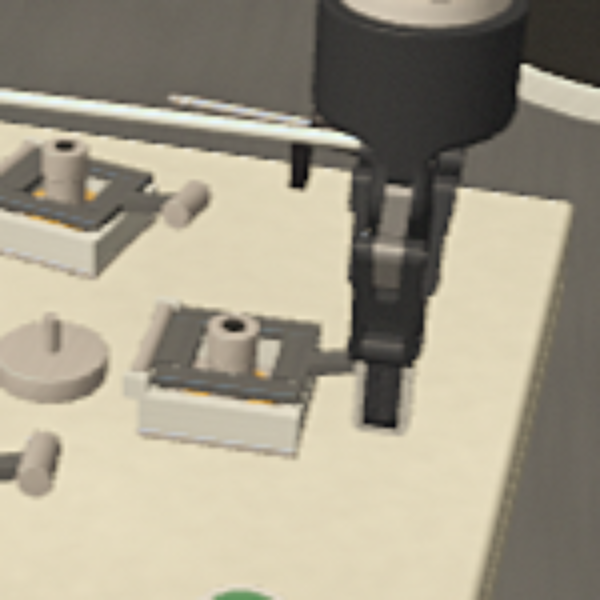

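The near finger (383,395) covers the end of the bar, with the stem leading into it at (335,362). Closing.

```bash
python3 -m handwheel '[{"grip":0,"linear":[0,0,0],"rotation":[0,0,0]},{"grip":0,"linear":[0,0,0],"rotation":[0,0,0]},{"grip":0,"linear":[0,0,0],"rotation":[0,0,0]},{"grip":0,"linear":[0,0,0],"rotation":[0,0,0]},{"grip":0,"linear":[0,0,0],"rotation":[0,0,0]},{"grip":0,"linear":[0,0,0],"rotation":[0,0,0]}]'; python3 - <<'E'
from h import *
st()
# arc: grip rel. to hinge (-95,7) mm; hold tool vertical; relative shifts in tool axes (x fwd, z down)
p0=np.array([-9.5,.7])
for a in np.arange(.1,1.15,.1):
    c,s=np.cos(a),np.sin(a)  # rotate clockwise (up and to +x)
    p=np.array([c*p0[0]+s*p0[1],-s*p0[0]+c*p0[1]])
    d=p-p0; print(round(a,2),'lin',d[0].round(2),(-d[1]).round(2))
E
```

```text
time_s: 6.25
eef_pos: [0.4548, -0.05, 0.0999]
eef_rot: [0.0, 1.0, -0.025, 0.001]
wrist_force: [1.5, 2.1, 1.7]
opening: 0.26
t 6.25 p [ 0.4548 -0.05    0.0999] F [1.5 2.1 1.7] yaw -2.9 zax [ 0.002 -0.    -1.   ] op 0.26 q [-0.37  0.09  2.01  0.    1.05  1.25]
0.1 lin 0.12 -0.94
0.2 lin 0.33 -1.87
0.3 lin 0.63 -2.78
0.4 lin 1.02 -3.64
0.5 lin 1.5 -4.47
0.6 lin 2.05 -5.24
0.7 lin 2.68 -5.96
0.8 lin 3.38 -6.6
0.9 lin 4.14 -7.18
1.0 lin 4.96 -7.67
1.1 lin 5.81 -8.08
```

```bash
python3 -m handwheel '[{"grip":0,"linear":[0.05,0,-0.47],"rotation":[0,0,0]},{"grip":0,"linear":[0.12,0,-0.94],"rotation":[0,0,0]},{"grip":0,"linear":[0.22,0,-1.4],"rotation":[0,0,0]},{"grip":0,"linear":[0.33,0,-1.87],"rotation":[0,0,0]},{"grip":0,"linear":[0.47,0,-2.33],"rotation":[0,0,0]},{"grip":0,"linear":[0.63,0,-2.78],"rotation":[0,0,0]},{"grip":0,"linear":[0.82,0,-3.21],"rotation":[0,0,0]},{"grip":0,"linear":[1.02,0,-3.64],"rotation":[0,0,0]},{"grip":0,"linear":[1.02,0,-3.64],"rotation":[0,0,0]}]'; python3 - <<'E'
from h import *
import cv2
im=cams.camera('side')[:,:,::-1]
cv2.imwrite('pics/s3.png',cv2.resize(im[170:320,300:450],None,fx=4,fy=4))
st()
E
```

```text
time_s: 7.0
eef_pos: [0.464, -0.0505, 0.1359]
eef_rot: [-0.0, 1.0, -0.025, -0.001]
wrist_force: [0.8, -0.3, -6.2]
opening: 0.263
t 7.05 p [ 0.4638 -0.0505  0.1355] F [ 1.7 -0.7 -6. ] yaw -2.9 zax [-0.001  0.    -1.   ] op 0.263 q [-0.36  0.05  1.96 -0.    1.13  1.26]
```

View pics/s3.png

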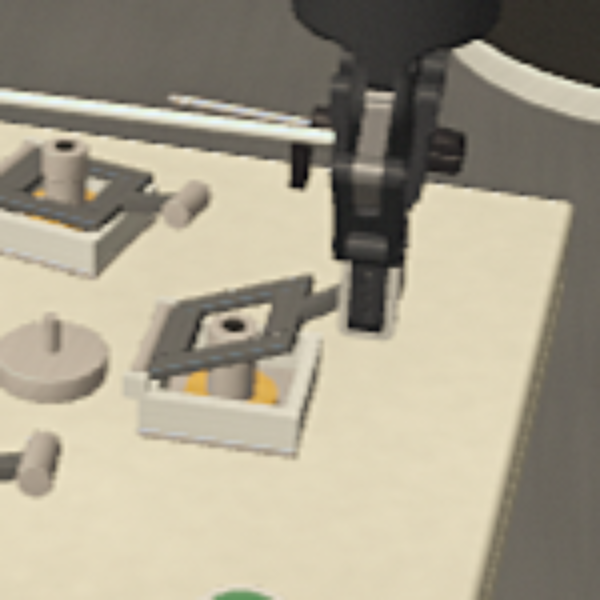

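The cap has risen about 0.4 rad with the bar still in the fingers (370,300). Continuing along the arc.

```bash
python3 -m handwheel '[{"grip":0,"linear":[0.23,0,-0.42],"rotation":[0,0,0]},{"grip":0,"linear":[0.48,0,-0.83],"rotation":[0,0,0]},{"grip":0,"linear":[0.75,0,-1.22],"rotation":[0,0,0]},{"grip":0,"linear":[1.03,0,-1.6],"rotation":[0,0,0]},{"grip":0,"linear":[1.34,0,-1.97],"rotation":[0,0,0]},{"grip":0,"linear":[1.66,0,-2.32],"rotation":[0,0,0]},{"grip":0,"linear":[2.0,0,-2.65],"rotation":[0,0,0]},{"grip":0,"linear":[2.36,0,-2.96],"rotation":[0,0,0]},{"grip":0,"linear":[2.74,0,-3.26],"rotation":[0,0,0]},{"grip":0,"linear":[3.12,0,-3.54],"rotation":[0,0,0]},{"grip":0,"linear":[3.52,0,-3.79],"rotation":[0,0,0]},{"grip":0,"linear":[3.52,0,-3.79],"rotation":[0,0,0]}]';python3 -m handwheel '[{"grip":0,"linear":[0,0,0],"rotation":[0,0,0]},{"grip":0,"linear":[0,0,0],"rotation":[0,0,0]},{"grip":0,"linear":[0,0,0],"rotation":[0,0,0]},{"grip":0,"linear":[0,0,0],"rotation":[0,0,0]}]'; python3 - <<'E'
from h import *
import cv2
im=cams.camera('side')[:,:,::-1]
cv2.imwrite('pics/s4.png',cv2.resize(im[150:350,230:430],None,fx=3,fy=3))
st()
E
```

```text
time_s: 8.05
eef_pos: [0.5003, -0.0526, 0.1743]
eef_rot: [0.0, 1.0, -0.025, 0.0]
wrist_force: [-3.1, -3.9, -4.5]
opening: 0.264
time_s: 8.38
eef_pos: [0.4994, -0.0525, 0.1737]
eef_rot: [0.0, 1.0, -0.025, 0.0]
wrist_force: [-2.4, -4.3, -4.7]
opening: 0.262
t 8.43 p [ 0.4994 -0.0525  0.1736] F [-2.5 -4.1 -4.4] yaw -2.9 zax [ 0. -0. -1.] op 0.261 q [-0.34  0.08  1.84 -0.    1.22  1.28]
```

View pics/s4.png

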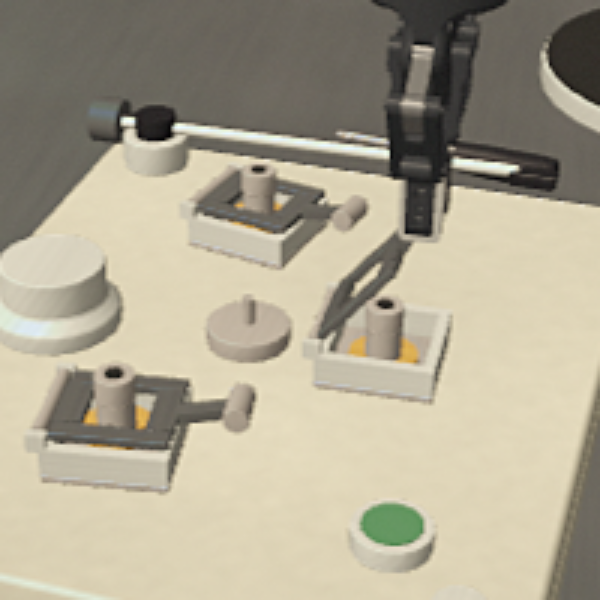

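The middle cap is open about 0.9 rad with its bar between the fingers (420,215). The other two caps are flat and the level and weight have not moved. Handing in.

```bash
python3 -c "
from bench import ctrl
print(ctrl.hand_in())
from h import *
st()"
```

```text
the job is handed in; nothing more can be done
None
the job is handed in; nothing more can be done
```

I found the loose bolt, opened its cap, and handed the job in at about 8.4 s with the cap still held open. The hand-in gives no verdict, and no state could be read after it.

- **Tapping:** I tapped the right-hand bolt (at about 0.611, -0.181) first. It held at 13 N without moving. The middle bolt (0.518, -0.054) then sank under the tap, and I pressed it to its hard stop, about 8 mm down, with a force reading of 30 N. The third bolt, on the left, did not need tapping.
- **Lifting:** I pinched the middle cap's grip bar on its end faces and swung it up along its arc. The tool position puts it about 0.93 rad open, against the 0.65 rad needed.
- **Last checks:**
  - **Hold:** the fingers were stopped on the bar at 0.26 opening (about 22 mm for the 24 mm bar), and the arm moved under 1 mm over the last third of a second.
  - **Surroundings:** the last side picture showed the bolt still down, the other two caps flat, and the level, weight and screwdriver in place.
  - **Small mismatch:** a small wrist force of about 6 N remained while holding the cap, because the arc I commanded does not match the real one exactly.

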